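# Tighten a clock-movement stand with a ratchet ring wrench

### The arm

A 6-joint arm with a two-finger parallel gripper is mounted at the origin on the work surface. World frame = base frame: x ahead of the robot, y to its left, z up, the work surface at z = 0. Lengths are in mm, angles in rad, forces in N, time in s.
With the tool pointing down it reaches from about 225 to 725 mm from the base axis. Payload 3.1 kg.
Tool frame: the origin (TCP) lies at the very end of the fingers, on their centre line; the grasp point (between the pads) lies grip_point_offset behind it (grip_point_offset is the distance from the TCP to the grasp point, in mm); z points along the fingers, y is the line along which they close (so a half turn about z gives the same grasp; the last joint's range is limited). The gripper opens to 85 mm and grips with 20 to 120 N. Pads are 22 mm wide; open, the fingers measure 114 mm over their backs; the gripper's body (76 mm by 85 mm) begins 54 mm behind the grasp point. The pads swing forward as they close: fully open they stand 13 mm farther back than shut.
Start: joints at [1.221, 0.048, 0.099, 1.622, 0, 1.443], TCP at [115.5, 512.13, 231.312] pointing down, gripper open.
Joint ranges: [-2.91, 2.91], [-0.99, 1.94], [-1.21, 1.42], [-2.12, 2.29], [-1.49, 1.47], [-3.14, 3.14]. Speed limits (rad/s): [2.79, 2.79, 3.14, 3.14, 3.14, 3.14].

### API

Orientations are given as a 3x3 rotation matrix whose columns are the frame's x, y, z axes.
In Python, from bench import move_ptp, move_l, move_joints, gripper_to, pause, ik, grab_frame, get_calibration, IKError, hand_in, outline_of, spot_point, read_t, read_joint_pos, read_joint_velocities, read_joint_efforts, read_position, read_eef_rot, read_wrist_force, read_moment, read_width, read_grip_force, grip_point_offset gives the robot as it stands. The module is installed in compiled form; this text tells all that it offers. Calls block until the motion is done:
- move_ptp(position, orientation): joint-space move of the TCP to a pose.
- move_l(position, rotation=None, vel=150, contact_N=None): straight line of the TCP; rotation=None keeps the orientation; vel is the mean speed in mm/s. With contact_N (N) it stops when the force on the tool has changed by that much, and returns True; else False.
- move_joints(angles): joint-space move.
- gripper_to(opening, force=None): finger opening in mm; force is the grip in N (None keeps the last); returns when the fingers have stopped.
- pause(seconds).
- ik(position, orientation): joint angles nearest the present ones, or None.
- grab_frame(name): name is "scene" or "top" or "wrist"; returns the picture (420x560x3 uint8, blue, green, red); there is no depth.
- get_calibration(name): a dict with "fx", "fy", "cx", "cy" (pixels), "world_from_camera" (4x4, takes a point from camera to world coordinates). Camera axes: x right, y down, z forward; pixel columns grow to the right and rows downward; lengths in mm; the calibration is good to about 2 mm. The wrist camera is an equidistant fisheye: a pixel r from the principal point sees the ray r / f radians off the axis. A picture is of the moment at which its call begins: read the wrist's pose just before it. get_calibration takes no time and is no camera call; for the wrist camera it gives the pose at the moment of the call.
A pose or a line that the arm cannot do raises IKError and nothing moves.
- hand_in(): hands the job in; it is judged then, once.
Trained networks look in the newest picture that a camera, given by its name, has taken for a name from the list of things; names that differ only in an ending like _2 or _b are one class to them, and where a whole thing is asked for, a point or a joint stands for the part that bears it (a point fixed in the world has none). Each returns a list of dicts, best first, with "confidence" (0 to 1); they miss things now and then, are a little off and sometimes report something else, mostly with a low value. They report only what shows in the picture. A call takes as long as a camera call. They do not tell look-alikes from the thing itself.
- outline_of(camera, target): "region" (420x560 bool, what is visible of it).
- spot_point(camera, target): "point" ([x, y, z] in mm, in the coordinates of the camera as it stood for that picture, good to about 4 mm: a listed point, or the origin of a listed thing).
Readings, each from a call of its own:
- read_t(): time.
- read_joint_pos(): joint angles.
- read_joint_velocities(): joint speeds.
- read_joint_efforts(): joint torques, N m.
- read_position(): TCP position.
- read_eef_rot(): TCP orientation.
- read_wrist_force(): force on the tool from outside, world axes, zero at the start.
- read_moment(): the same for the moment, N m.
- read_width(): finger opening in mm.
- read_grip_force(): force on a finger pad.
Only numpy, scipy, OpenCV 4.12 (cv2) and the standard library are available. Lean on these libraries where they do the work, as an engineer would, in place of code of your own. Each camera call takes 0.05 s, during which the arm holds its last target. There are 200 camera calls.

### The job

The clamp bolt on the clock-movement stand is loose. Take the ratchet ring wrench from the bench, fit its ring fully down over the square bolt head and swing it back and forth, letting it ratchet on each return, to turn the bolt clockwise (seen from above) until it comes up against its stop and is drawn firm at about 0.7 N m, never forcing it past 1.2 N m. Then lift the wrench off and lay it flat on the bench beside the stand, leaving the other things where they are and keeping the fingers off the stand and bolt.

Things in the scene. Friction and masses are not known exactly. Their poses are not given: they have to be found in the camera images.
- wrench: Steel ratchet ring wrench, 0.26 kg, lying flat. Origin: on the ring's axis at its underside. Ring 47 mm across, 20 mm high, open right through; the handle runs along the wrench's -x to 150 mm from the axis, from 44 mm on a straight bar 16 mm wide and 16 mm high, undersides level; balance point about 36 mm from the axis. The other long tool, a thinner spanner with an open fork, is not it.
- socket (a joint): Angle (rad, anticlockwise from above) of the insert in the ring: square hole 19.4 mm across flats, bevelled below. At 0 (start) two flats are square to the wrench's x; repeats every 1.571. Turning the wrench clockwise drives it; anticlockwise it slips with under 0.1 N m. 16 teeth: up to 0.39 rad plus 0.2 of play is lost at each reversal before the bolt follows.
- grip (a point): Point in the wrench's handle at half its height, 85 mm from the ring's axis: a good place to hold it.
- stand: Fixed stand with a brass clock movement: base 170 x 230 x 16 mm, origin under its centre, x to the far side; the bolt is on the vertical axis through it. Four 14 mm pillars, 88 mm high, 115 mm from that axis; the nearer two, 62 degrees either side of the stand's -x, limit the handle to 0.95 rad either side of -x (keep to 0.75 for the fingers). Else, bolt apart, nothing on it is higher than 57 mm.
- bolt_foot (a point): On the bolt's axis at the top of its round flange (36 mm across), 60 mm above the bench; the ring's underside rests here when fully seated. Above it a square head 18 mm across flats, 14 mm high, then a 4 mm tapered top narrowing to 12 mm square. The bolt turns but does not rise or sink.
- bolt (a joint): Turn of the bolt (rad), clockwise from above positive; it starts between 0.2 and 1.0 and meets a solid stop at 3.0. At 0 two flats of the head are square to the stand's x axis. It turns under a steady 0.2 N m until the stop.
- strap (a joint): Twist (rad, clockwise positive) of the steel strap that carries the bolt: it gives elastically, 12 N m per rad, so it shows the torque on the bolt: 0.7 N m is 0.058 rad, 1.2 N m is 0.10 rad; returns to 0 when let go. With the give of ratchet and grip, 0.7 N m comes some 0.15 to 0.3 rad of handle swing after the stop is met. Torque about the bolt is the hand's moment plus lever arm times force.
- spanner: Plain open-and-ring spanner 180 mm long, 8 mm thick, loose; not needed. Origin at the middle of its underside.
- screwdriver: Screwdriver 160 mm long, loose; not needed.
- oil_bottle: Oil bottle, 32 mm across, 75 mm high, loose; not needed. Origin under its centre.
- jar: Glass jar, 44 mm across, 45 mm high, loose; not needed. Origin under its centre.
- loupe: Black eyeglass loupe, 34 mm across, 30 mm high, loose; not needed. Origin under its centre.
- block: Wooden block 50 x 35 x 25 mm, loose; not needed. Origin under its centre.
Mind the look-alikes: they are no part of the job. Leave any green look-alike of the wrench alone.

How it is judged (in metres and radians):
On the way, in this order (a step that is already met when the one before it is completed fails the run):
1. the wrench's ring sits fully down over the bolt head (horizontal distance between wrench and bolt_foot below 0.004 m and z of wrench in the frame of bolt_foot below 0.004 m and angle between wrench's own z axis and vertical below 0.12 rad), for 0.2 s.
2. the bolt is at its stop and drawn firm with the wrench on it (at least 0.36 N m) (value of joint bolt above 2.95 rad and value of joint strap above 0.03 rad and horizontal distance between wrench and bolt_foot below 0.006 m and z of wrench in the frame of bolt_foot below 0.008 m), for 0.1 s.
At the end, for the whole second after the job is handed in: The bolt is at its stop (joint above 2.9 rad); the wrench is off it, lying flat on the bench (underside within 6 mm of the top, tilt under 0.08 rad) beside the stand (ring's axis at least 100 mm from the bolt), released and at rest (value of joint bolt above 2.9 rad and height (world z) of wrench below 0.006 m and angle between wrench's own z axis and vertical below 0.08 rad and linear speed of wrench below 0.02 m/s and horizontal distance between wrench and stand above 0.1 m); the robot touches nothing.
It fails at once if the bolt is forced: strap twisted beyond 0.11 rad (1.3 N m) (value of joint strap above 0.11 rad).
It fails at once if the fingers press on the stand or on the bolt with more than 10 N (contact force between the fingers and stand above 10 N).
It fails at once if a bystander is moved more than 30 mm (distance of any of spanner, screwdriver, oil_bottle, jar, loupe, block from where it was at the start of the episode above 0.03 m).
It also fails if it takes over 72 s, if anything falls off the work surface, if the arm or the gripper's body presses on something with over 40 N, if the wrist force passes 120 N, or if a joint passes its speed limit or range.

## Working session

There is one attempt and no reset: what is moved stays moved. The work goes in short steps, each a Python script; the robot and the scene stay as the last script left them, time stands still between calls to the robot, and variables do not carry over. Pictures are saved under pics/ and viewed, at most 10 in all, crops included, and the job is handed in when it is done.

```bash
mkdir -p pics; cat > h.py <<'E'
import numpy as np, cv2
from bench import *
def w(cam,p,T=None):
    T=get_calibration(cam)['world_from_camera'] if T is None else T
    return (np.array(T)@np.r_[p,1])[:3]
def ray_z(cam,uv,z):
    c=get_calibration(cam);T=np.array(c['world_from_camera'])
    d=T[:3,:3]@np.array([(uv[0]-c['cx'])/c['fx'],(uv[1]-c['cy'])/c['fy'],1]);o=T[:3,3]
    return o+d*(z-o[2])/d[2]
E
python3 - <<'E'
from h import *
for cam in('top','scene'):
    im=grab_frame(cam);cv2.imwrite(f'pics/{cam}0.png',im)
    for t in('wrench','grip','stand','bolt_foot','spanner','screwdriver','oil_bottle','jar','loupe','block'):
        for d in spot_point(cam,t)[:3]:
            print(cam,t,round(d['confidence'],2),w(cam,d['point']).round(0))
print(read_t(),grip_point_offset, read_position(), read_eef_rot())
c=get_calibration('top');print(c)
E
```

```text
top wrench 0.92 [ 196. -231.    2.]
top wrench 0.85 [ 521. -318.   -1.]
top grip 0.77 [ 228. -307.    5.]
top grip 0.73 [ 436. -298.    4.]
top grip 0.68 [561.  60.   0.]
top stand 0.65 [560.  63.  -0.]
top bolt_foot 0.6 [564.  62.  61.]
top spanner 0.58 [544. 337.  -0.]
top screwdriver 0.53 [769. 102.   1.]
top oil_bottle 0.54 [753. -89.  -5.]
top jar 0.72 [383. 118.  -0.]
top loupe 0.55 [ 395. -139.    1.]
top block 0.85 [ 734. -214.    2.]
top block 0.27 [385. 120.   1.]
scene wrench 0.92 [ 521. -317.    1.]
scene wrench 0.8 [ 199. -224.   -0.]
scene grip 0.82 [ 440. -299.    9.]
scene grip 0.79 [ 223. -312.    6.]
scene stand 0.65 [565.  57.   0.]
scene bolt_foot 0.62 [561.  59.  60.]
scene spanner 0.73 [544. 333.  -2.]
scene screwdriver 0.67 [774.  99.   3.]
scene screwdriver 0.38 [ 441. -300.    4.]
scene screwdriver 0.32 [562.  60.  61.]
scene oil_bottle 0.83 [754. -88.   1.]
scene jar 0.59 [382. 115.   1.]
scene loupe 0.64 [ 396. -138.   -1.]
scene block 0.94 [ 732. -221.    0.]
scene block 0.43 [ 441. -297.    7.]
1.1 18.700000000000003 [115.50650218 512.15110715 231.33440311] [[-9.75500625e-01  2.19996661e-01  2.27562187e-05]
 [ 2.19996662e-01  9.75500623e-01  5.58501895e-05]
 [-9.91185032e-06  5.94881869e-05 -9.99999998e-01]]
{'fx': 475.5728576124272, 'fy': 475.5728576124272, 'cx': 278.18036839394875, 'cy': 205.22107155452278, 'world_from_camera': array([[-2.57958341e-02, -9.98264619e-01,  5.29369880e-02,
         4.20001423e+02],
       [-9.99667209e-01,  2.57482187e-02, -1.58138414e-03,
        -4.09931674e-01],
       [ 2.15606696e-04, -5.29601642e-02, -9.98596602e-01,
         1.31200923e+03],
       [ 0.00000000e+00,  0.00000000e+00,  0.00000000e+00,
         1.00000000e+00]])}
```

View pics/top0.png

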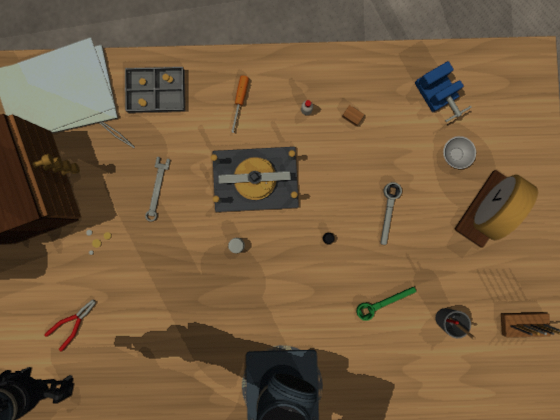

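View pics/scene0.png

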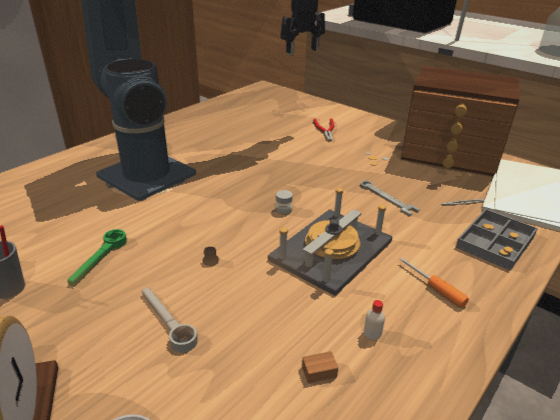

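Top view: steel wrench ring at (393,190), handle end (385,243); the green look-alike is at (367,311); stand at (256,178). Now I'll look closer with the wrist camera.

```bash
cat >> h.py <<'E'
def ortho(im,c,cx,cy,z,half,s):
    """top-down map, up=+x, left=+y"""
    n=int(2*half*s);r,q=np.mgrid[0:n,0:n]
    X=cx+half-r/s;Y=cy+half-q/s
    T=np.linalg.inv(np.array(c['world_from_camera']))
    P=np.stack([X,Y,np.full_like(X,z)],-1)@T[:3,:3].T+T[:3,3]
    rho=np.hypot(P[...,0],P[...,1]);th=np.arctan2(rho,P[...,2])
    k=th/np.maximum(rho,1e-9)
    return cv2.remap(im,(c['cx']+c['fx']*k*P[...,0]).astype(np.float32),(c['cy']+c['fy']*k*P[...,1]).astype(np.float32),cv2.INTER_LINEAR)
def R(a):
    """tool down, tool x pointing along heading a+pi, (a = wrench x heading)"""
    return np.array([[-np.cos(a),-np.sin(a),0],[-np.sin(a),np.cos(a),0],[0,0,-1.]])
E
python3 - <<'E'
from h import *
import pickle
def shot(n):
    c=get_calibration('wrist');im=grab_frame('wrist');cv2.imwrite(f'pics/{n}.png',im);pickle.dump((im,c),open(n+'.pkl','wb'));return im,c
move_ptp([480,60,260],R(0))
im,c=shot('wb');print(c['world_from_camera'].round(2),c['fx'],read_joint_pos().round(2))
for t in('stand','bolt_foot'):
    for d in spot_point('wrist',t)[:2]: print(t,d['confidence'],w('wrist',d['point']).round(1))
a=ortho(im,c,562,60,88,140,2.1);b=ortho(im,c,562,60,77,25,11.7)
cv2.imwrite('pics/wb_o.png',np.hstack([cv2.resize(a,(399,399)),cv2.resize(b,(399,399))]))
move_ptp([440,-300,220],R(-0.225))
im,c=shot('ww');print(c['world_from_camera'].round(2),read_joint_pos().round(2))
for t in('wrench','grip'):
    for d in spot_point('wrist',t)[:2]: print(t,d['confidence'],w('wrist',d['point']).round(1))
cv2.imwrite('pics/ww_o.png',ortho(im,c,470,-305,16,100,4))
print(read_t())
E
```

```text
[[-0.0000e+00  9.5000e-01  3.0000e-01  4.0273e+02]
 [ 1.0000e+00  0.0000e+00  0.0000e+00  6.0670e+01]
 [ 0.0000e+00  3.0000e-01 -9.5000e-01  4.0172e+02]
 [ 0.0000e+00  0.0000e+00  0.0000e+00  1.0000e+00]] 325.19226210127806 [-0.01 -0.05  0.06  1.68  0.   -0.01]
stand 0.68 [566.   61.9   2.1]
bolt_foot 0.81 [563.3  57.2  57.8]
[[ 2.2000e-01  9.3000e-01  3.0000e-01  3.6522e+02]
 [ 9.8000e-01 -2.1000e-01 -7.0000e-02 -2.8166e+02]
 [ 0.0000e+00  3.1000e-01 -9.5000e-01  3.6198e+02]
 [ 0.0000e+00  0.0000e+00  0.0000e+00  1.0000e+00]] [-0.72  0.06  0.09  1.6   0.   -0.5 ]
wrench 0.94 [ 522.9 -313.7    3.8]
grip 0.83 [ 442.3 -296.3   11.4]
4.8583
```

View pics/wb_o.png

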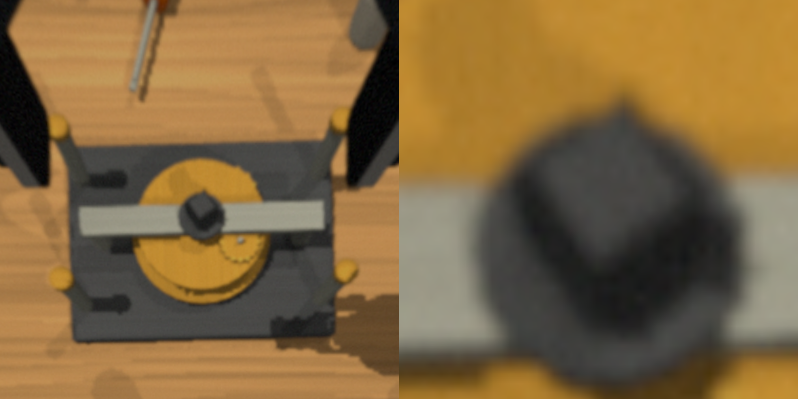

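View pics/ww_o.png

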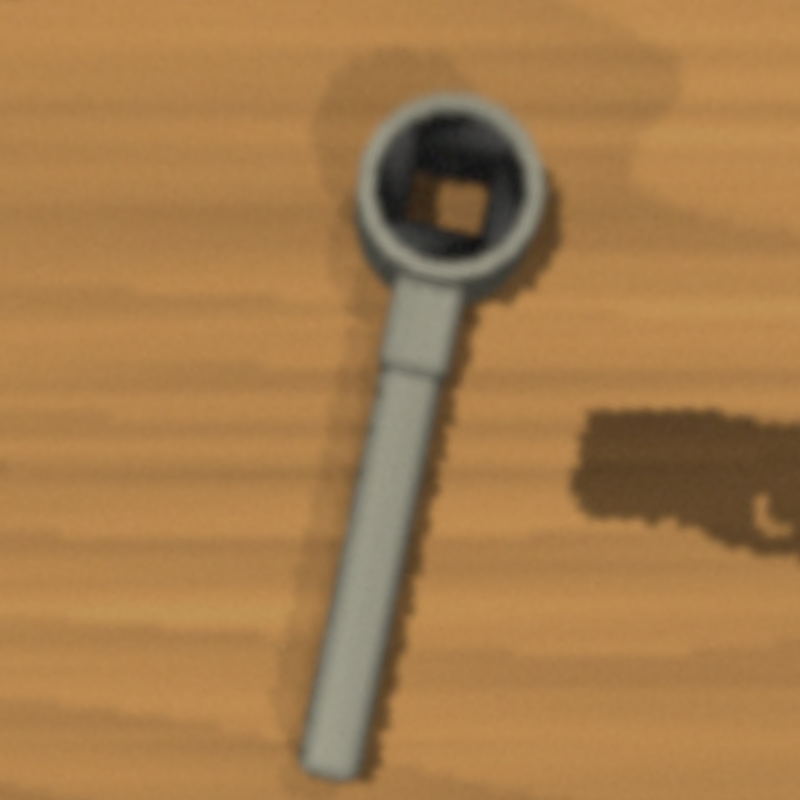

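The rectified views put the wrench ring at ~(521,-318) with heading -0.2, the bolt at ~(564,58.5) and the stand yaw at ~0.025. Next: grasp the wrench and enhance the head crop.

```bash
python3 - <<'E'
from h import *
import pickle
a=-.198; g=np.array([521.4,-317.8])-85*np.array([np.cos(a),np.sin(a)])
gripper_to(50,100)
move_ptp([*g,60],R(a)); move_l([*g,2.5],vel=80,contact_N=8)
print(read_position().round(1),read_wrist_force().round(1))
gripper_to(0,110); print(read_width(),read_grip_force(),read_wrist_force().round(1),read_position().round(1))
f0=read_wrist_force()
p=read_position();move_l([p[0],p[1],170],vel=150)
print(read_wrist_force()-f0,read_moment().round(3),read_width())
# look at the bolt from close by, held wrench kept clear
move_ptp([450,58.5,190],R(0.025))
c=get_calibration('wrist');im=grab_frame('wrist');pickle.dump((im,c),open('wc.pkl','wb'))
print(c['world_from_camera'][:3,3],read_t())
im1,c1=pickle.load(open('wb.pkl','rb'))
b=ortho(im1,c1,562,60,77,20,10)
g=cv2.cvtColor(b,cv2.COLOR_BGR2GRAY);e=np.clip((g.astype(float)-20)*3,0,255).astype(np.uint8)
cv2.imwrite('pics/c1.png',np.hstack([cv2.cvtColor(e,cv2.COLOR_GRAY2BGR),cv2.resize(im,(533,400))[:,66:466]]))
E
```

```text
[ 438.3 -301.3    2.8] [0.5 0.1 0.2]
12.766490872095423 108.89533281326294 [-1.6  0.4  5.2] [ 438.7 -301.6    3.6]
[ 2.20803771 -0.54665807 -8.29464002] [-0.014  0.133 -0.059] 12.710332915703097
[373.09383276  56.03863987 331.52256573] 9.9417
```

View pics/c1.png

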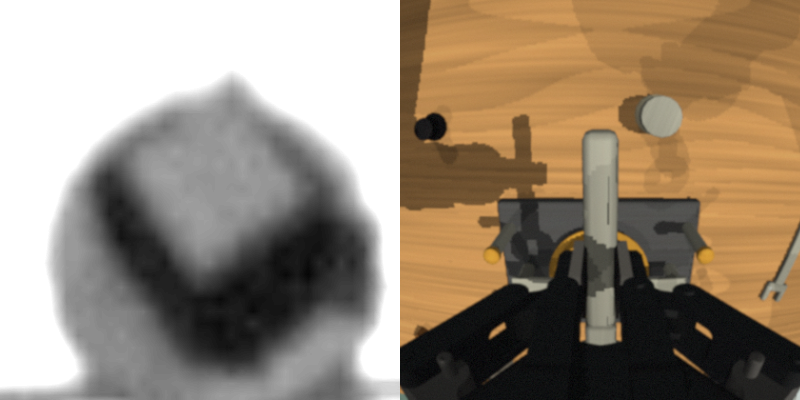

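The grasp is good. The far head corner indicates a head heading of about 0.63 (mod π/2). Next I'll hover the ring over the bolt and check.

```bash
cat >> h.py <<'E'
B=np.array([563.8,58.5]);L=85.
def pose(a,z,b=B,l=L): return [*(b-l*np.array([np.cos(a),np.sin(a)])),z]
E
python3 - <<'E'
from h import *
a=.63
move_ptp(pose(a,110),R(a))
print(read_joint_pos().round(2),read_position().round(1),read_t())
t=grab_frame('top')
for d in spot_point('top','wrench')[:2]: print(d['confidence'],w('top',d['point']).round(1))
s=grab_frame('scene')
for d in spot_point('scene','wrench')[:2]: print(d['confidence'],w('scene',d['point']).round(1))
cv2.imwrite('pics/hov.png',np.hstack([cv2.resize(t[140:215,215:290],(400,400),interpolation=3),cv2.resize(s[150:290,260:400],(400,400),interpolation=3)]))
E
```

```text
[-0.12 -0.02 -0.21  1.38  0.   -0.75] [495.1   7.8 110.1] 10.65
0.83 [ 195.4 -234.1   -2.1]
0.72 [ 197.2 -227.7    1.1]
0.64 [566.7  60.2 106.6]
```

View pics/hov.png

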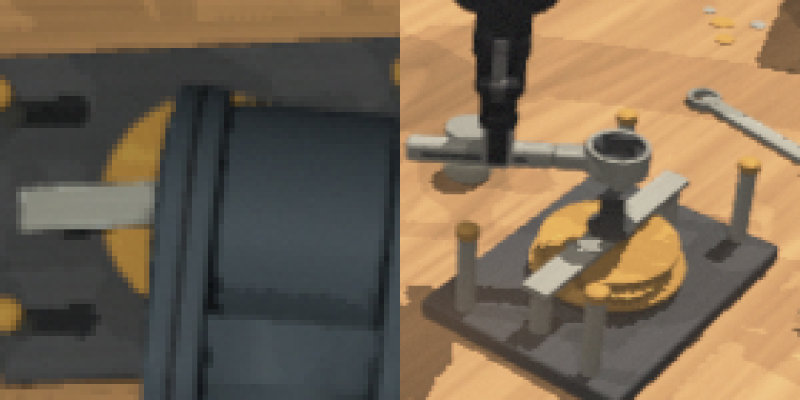

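The scene crop shows the ring at (616,158), level and just above the bolt head at (606,215). I'll lower it, with contact stops.

```bash
python3 - <<'E'
from h import *
a=.63
def st(s): print(s,read_position().round(1),read_wrist_force().round(1),read_moment().round(2),round(read_t(),1))
st('hover')
hit=move_l(pose(a,63.8),vel=40,contact_N=10); st(hit)
if hit and read_position()[2]>66:
    z=read_position()[2]
    z0=z
    for da in(.06,-.06,.12,-.1,.0):
        move_l(pose(a+da,z),R(a+da),vel=60)
        h=move_l(pose(a+da,63.8),vel=40,contact_N=10); z=read_position()[2]; st((da,h))
        if z<66: break
E
```

```text
hover [495.8   8.6 111.4] [-0.3  0.8 -2.4] [-0.14  0.13 -0.03] 10.8
False [495.3   8.3  64.1] [ 0.4  0.8 -2.1] [-0.06  0.02  0.  ] 12.2
```

```bash
python3 - <<'E'
from h import *
a=.63
h=move_l(pose(a,58),vel=20,contact_N=8)
print(h,read_position().round(1),read_wrist_force().round(1),read_moment().round(2),read_t())
pause(.3)
s=grab_frame('scene')
for d in spot_point('scene','wrench')[:2]: print(d['confidence'],w('scene',d['point']).round(1))
cv2.imwrite('pics/seat.png',cv2.resize(s[150:290,260:400],(560,560),interpolation=3))
E
```

```text
True [496.7   8.3  61.4] [-2.6 -0.7  6.6] [ 0.09  0.06 -0.  ] 12.45
0.89 [566.7  58.5  58.8]
0.75 [ 199.2 -228.2    1.5]
```

View pics/seat.png

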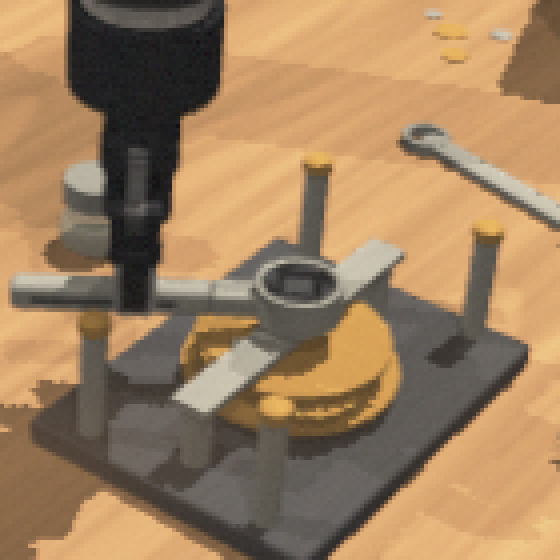

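The ring is seated (ring at (298,285) around the head). Now for the first drive stroke, monitoring torque about the bolt.

```bash
cat >> h.py <<'E'
def torque():
    F=read_wrist_force();M=read_moment();r=(read_position()[:2]-B)/1000
    u=r/np.linalg.norm(r)
    return M[2]+r[0]*F[1]-r[1]*F[0], float(u@F[:2]), F[2]
Z=62.3
def swing(a,end,step,stop=None,v=70):
    s=np.sign(end-a);log=[]
    while (end-a)*s>1e-6:
        T=torque()[0]
        d=step if T<.4 or s>0 else .025
        a=a+s*min(d,abs(end-a)); move_l(pose(a,Z),R(a),vel=v)
        t=torque();log.append((round(a,2),*[round(x,2) for x in t]))
        if stop and t[0]>=stop: break
        if abs(t[1])>25 or abs(t[2])>25 or abs(t[0])>1.0: log.append('ABORT');break
    for l in log: print(*l if isinstance(l,tuple) else l)
    print('t',round(read_t(),1)); return a,log
E
python3 - <<'E'
from h import *
move_l(pose(.63,Z),R(.63),vel=20); print(torque())
a,_=swing(.63,-.69,.08,stop=.7)
print(a,read_position().round(1))
E
```

```text
(np.float64(0.06645268149268596), -0.4213381592004483, np.float64(1.9858370228911324))
0.55 -0.05 0.49 1.64
0.47 0.05 -1.14 2.47
0.39 0.22 -1.12 3.52
0.31 0.12 -0.87 3.27
0.23 0.08 -1.26 3.62
0.15 0.16 -2.61 2.85
0.07 0.16 -2.08 1.53
-0.01 0.17 -3.16 2.59
-0.09 0.18 -3.39 3.24
-0.17 0.12 -4.47 2.67
-0.25 0.13 -4.61 4.15
-0.33 0.26 -4.99 2.95
-0.41 0.1 -4.01 4.01
-0.49 0.07 -5.06 3.22
-0.57 0.1 -5.68 4.14
-0.65 0.16 -4.64 4.08
-0.69 0.21 -5.96 3.43
t 17.4
-0.69 [498.1 111.7  62.3]
```

```bash
python3 - <<'E'
from h import *
a,_=swing(-.69,.74,.15)
a,l=swing(a,-.69,.07,stop=.62)
print(a,read_position().round(1),[round(torque()[0],2) for _ in range(3)])
E
```

```text
-0.54 -0.02 -4.35 4.25
-0.39 0.01 -3.55 3.77
-0.24 -0.03 -3.2 4.3
-0.09 -0.02 -2.03 3.96
0.06 -0.01 -0.95 5.18
0.21 0.02 -1.88 4.5
0.36 -0.01 -1.67 4.7
0.51 0.08 -0.78 5.57
0.66 -0.0 -1.0 4.11
0.74 -0.02 -0.67 5.0
t 20.6
0.67 0.01 -1.03 4.51
0.6 -0.05 -1.49 4.6
0.53 -0.0 -1.4 3.31
0.46 0.23 -2.73 2.41
0.39 0.11 -5.19 3.58
0.32 0.15 -4.05 3.36
0.25 0.22 -5.38 3.16
0.18 0.07 -4.84 3.72
0.11 0.21 -5.34 3.16
0.04 0.16 -5.06 3.13
-0.03 0.16 -4.61 3.53
-0.1 0.16 -4.69 4.03
-0.17 0.11 -4.97 2.78
-0.24 0.15 -4.21 3.79
-0.31 0.2 -5.48 4.0
-0.38 0.25 -5.42 3.91
-0.45 0.41 -4.4 3.7
-0.48 0.45 -4.43 3.1
-0.5 0.52 -5.68 4.21
-0.53 0.49 -3.84 4.33
-0.55 0.75 -4.97 5.2
t 25.9
-0.5500000000000004 [490.9 101.2  62.2] [np.float64(0.75), np.float64(0.75), np.float64(0.75)]
```

```bash
python3 - <<'E'
from h import *
def avg():
    v=[]
    for _ in range(10): pause(.03); v.append(torque()[0])
    return float(np.mean(v))
a=-.55;t=avg();print(a,t)
while t<.65 and a>-.69:
    a-=.015; move_l(pose(a,Z),R(a),vel=40); t=avg(); print(round(a,3),round(t,3))
print(read_t(),read_width())
E
```

```text
-0.55 0.7251064256727522
26.225 12.858624023298129
```

```bash
python3 - <<'E'
from h import *
a,_=swing(-.55,-.25,.1)
h=move_l(pose(a,115),vel=80,contact_N=25);print('lift',h,read_position().round(1),read_wrist_force().round(1))
if not h:
    move_l(pose(a,150))
    b=-.198;g=np.array([521.4,-317.8])-85*np.array([np.cos(b),np.sin(b)])
    move_ptp([*g,90],R(b)); move_l([*g,12],vel=120)
    h=move_l([*g,1.5],vel=25,contact_N=5);print(h,read_position().round(1),read_wrist_force().round(1))
    gripper_to(45);pause(.2)
    move_l([*g,120],vel=120)
    move_ptp([330,-260,230],R(b));pause(.3)
    for cam in('top','scene'):
        im=grab_frame(cam)
        for d in spot_point(cam,'wrench')[:2]: print(d['confidence'],w(cam,d['point']).round(1))
    cv2.imwrite('pics/end.png',im)
    print(read_t())
E
```

```text
-0.45 0.32 -5.28 4.06
-0.35 0.05 -4.53 3.48
-0.25 0.03 -3.72 4.0
t 27.1
lift False [480.5  79.6 114. ] [-0.4  0.6 -1.2]
True [ 438.8 -301.7    3.6] [-0.7 -0.   5.3]
0.72 [ 197.5 -228.7   -3.2]
0.63 [ 520.6 -317.6   -1.1]
0.9 [ 524.3 -316.2   -3.2]
0.83 [ 199.3 -226.6   -1.5]
33.8083
```

View pics/end.png

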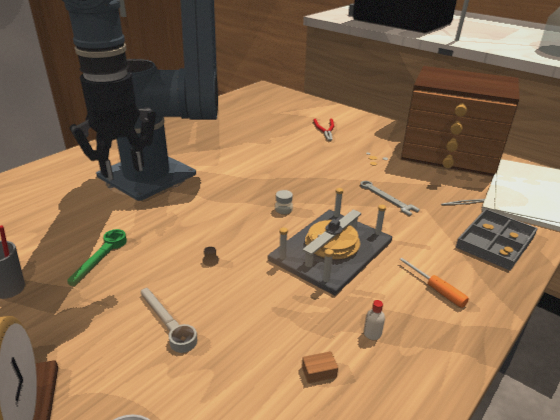

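The wrench lies flat at (183,338), the arm is clear and everything else is where it was.

```bash
python3 -c "
from bench import *
print(hand_in())"
```

```text
the job is handed in; nothing more can be done
None
```

The bolt was turned against its stop and drawn up to about 0.72 N m, the wrench was laid flat on the bench at its old place, and the job was handed in at about 34 s; the hand-in call returned no verdict.

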